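# Make up two sampling kits from the stock

### The arm

A 6-joint arm with a two-finger parallel gripper is mounted at the origin on a cart in front of the work surface, level with it; the furniture and walls round the work are solid. World frame = base frame: x ahead of the robot, y to its left, z up, the work surface at z = 0. Lengths are in mm, angles in rad, forces in N, time in s.
With the tool pointing down it reaches from about 275 to 750 mm from the base axis. Payload 10.2 kg.
Tool frame: the origin (TCP) lies at the very end of the fingers, on their centre line; the grasp point (between the pads) lies 19 mm behind it (ctrl.hold_point_z is the distance from the TCP to the grasp point, in mm); z points along the fingers, y is the direction in which the jaws open and shut (so a half turn about z gives the same grasp; the last joint's range is limited). The gripper opens to 85 mm and grips with 20 to 120 N. Pads are 22 mm wide; open, the fingers measure 114 mm over their backs; the gripper's body (76 mm by 85 mm) begins 54 mm behind the grasp point. The pads swing forward as they close: fully open they stand 13 mm farther back than shut.
Start: joints at [-1.52, 0.313, 1.498, -0, 1.331, -0.223], TCP at [141.942, -505.454, 231.294] pointing down, gripper open.
Joint ranges: [-2.94, 2.94], [-0.97, 2.17], [0.19, 2.56], [-1.23, 4.37], [0.02, 3.11], [-2.88, 2.88]. Speed limits (rad/s): [2.39, 2.39, 3.01, 3.14, 3.14, 3.14].

### API

Orientations are given as a unit quaternion [w, x, y, z].
In Python, from rig import readout, cams, workorder, spotter, ctrl gives the robot as it stands.
- The arm moves only by the tool step_arm, never from a script. Its argument "plan" is text: rows parted by semicolons, each of 5 numbers parted by spaces: the shift along the tool's x, y, z in cm, then the turn about the tool's z in degrees, then the opening in per cent of the stroke, from 0 (shut) to 100 (fully open). In form: x y z twist gripper; .... A call has 1 to 10 rows; each row is the pose to reach, as a shift and turn from the pose commanded when the call began, along the tool's axes at that moment; what a row does not reach only later rows make up. A row lasts 1/10 s, in which the tool goes at most 50 mm and 8.59 degrees, less where a joint would pass 70% of its speed; a pose out of reach is approached as far as the arm can. A call with a gripper value outside its range is refused whole. The fingers move at their own pace and stop on an object; "grip_force" is the grip in N (left out, the last holds). Time passes only in rows, so rows that repeat a pose let the fingers close. It gives the time, the measured TCP pose, the force and the opening at its end, in the units of the state.
- readout.sense(): the state, without advancing time (a new reading comes with each control period).
- cams.capture(name): name is "scene" or "top" or "wrist"; returns (picture, depth): 480x640x3 uint8, red, green, blue; 480x640 float32, mm along the optical axis (not along the pixel's ray), 0 where there is no reading.
- cams.camera_info(name): a dict with "vfov" (degrees; the focal length in pixels is half the picture's height over the tangent of half this angle, whatever the lens; pixels are square), "cx", "cy" (the principal point, pixels), "rvec" (rotation vector, rad) and "tvec" (3), from world to camera coordinates, as OpenCV has them. Camera axes: x right, y down, z forward; pixel columns grow to the right and rows downward; lengths in mm; the calibration is good to about 2 mm. A picture is of the moment at which its call begins: read the wrist's pose just before it. camera_info takes no time and is no camera call; for the wrist camera it gives the pose at the moment of the call.
- workorder.finish_job(): hands the job in, once; it reports no verdict.
Trained networks look in the newest picture that a camera, given by its name, has taken for a name from the list of things; names that differ only in an ending like _2 or _b are one class to them, and where a whole thing is asked for, a point or a joint stands for the part that bears it (a point fixed in the world has none). Each returns a list of dicts, best first, with "conf" (0 to 1); they miss things now and then, are a little off and sometimes report something else, mostly with a low value. They report only what shows in the picture. A call takes as long as a camera call. They do not tell look-alikes from the thing itself.
- spotter.regions_of(camera, target): "pixels" (480x640 bool, what is visible of it) and "extent" ([centre column, centre row, width, height] in pixels, round what is visible of it).
The state is a dict: "time_s": time; "joints": joint angles; "dq": joint speeds; "tau": joint torques, N m; "eef_pos": TCP position; "ee_rot": TCP orientation; "force": force on the tool from outside, world axes, zero at the start; "wrist_torque": the same for the moment, N m; "grip_width": opening from 0.0 (shut) to 1.0 (fully open).
Only numpy, scipy, OpenCV 4.12 (cv2) and the standard library are available. Lean on these libraries where they do the work, as an engineer would, in place of code of your own. Each camera call takes 0.05 s, during which the arm holds its last target. There are 200 camera calls.

### The job

Make up two sampling kits, one thing to a pocket, each upright in the middle of its pocket: in the long three-pocket tray the battery pack lengthwise in the long pocket and the dropper bottle and the biggest of the three rubber stoppers in the other two; in the short two-pocket tray the lidded crucible and the smallest stopper. To get the pack, swing the hold-down bar of its cradle well up, then slide the pack out along the rails. Leave the middle-sized stopper where it stands.

Things in the scene. Friction and masses are not known exactly. Their poses are not given: they have to be found in the camera images.
- long_tray: White tray, fixed, 68 x 222 x 10 mm (x, y, z), three pockets in a row. Origin: centre of its underside; y along the row. Floor 4 mm thick, walls 3 mm thick, tops 10 mm above the table. Pockets (inside x by y): long one 62 x 86 mm with its middle at y = +65 mm; two equal ones 62 x 62 mm at y = -12 and -77 mm; all at x = 0.
- short_tray: White tray, fixed, 68 x 133 x 10 mm (x, y, z), two equal pockets in a row. Origin: centre of its underside; y along the row. Floor 4 mm thick, walls 3 mm thick, tops 10 mm above the table. Pockets 62 x 62 mm inside, middles at x = 0, y = +32.5 and -32.5 mm.
- cradle: Aluminium cradle, fixed, base plate 100 x 70 x 6 mm. Origin: underside, below the seated pack's middle. -x is the open end, where the pack slides out and the bar's handle is. Rails at x = +4 to +36 mm with lips 14 to 18 mm above the table overhang the pack's foot with 2 mm play: the pack leaves only by sliding 31 mm or more to -x, level. The bar's hinge axis lies along y at x = +50, z = 33 mm.
- holdbar (a joint): Steel bar over the pack; rad, 0 = down, grows as its handle swings up and back (to +x), stop at 1.75; about 1 N at the handle, stays where left. Handle: round rod 8 mm thick along y, 126 mm from the hinge axis (in the cradle's frame at x = -76, z = 33 mm when down), between fork prongs 40 mm apart, 32 mm free behind it to a lip that hangs in front of the pack.
- pack: Battery pack, 0.12 kg: grey foot 70 x 46 x 5 mm (x, y, z) with a black body 70 x 36 mm on it, 24 mm high in all; grip it across the 36 mm. Origin: centre of its underside, z up, x along its length, at the start as the cradle's x. Seated, its underside is 6 mm above the table and its front half (x < 0) is clear of the rails.
- dropper: Dropper bottle, amber with black collar and red rubber teat, 38 mm across, 109 mm tall (straight body up to about 60 mm), 85 g. Origin: centre of its underside, z up.
- big_stopper: Biggest of three rubber stoppers, tan, 37 mm across, 28 mm high, standing wide end up. Origin: centre of its underside, z up.
- middle_stopper: Middle-sized rubber stopper, dark red, 29 mm across, 22 mm high; belongs to neither kit and stays where it is. Origin: centre of its underside, z up.
- small_stopper: Smallest of the three rubber stoppers, tan, 24 mm across, 18 mm high, standing wide end up. Origin: centre of its underside, z up.
- lid_crucible: Porcelain crucible with its lid (lid fixed on), white, 45 mm across at the rim, narrower at the foot, 43 mm high with the lid's knob; the wall can be gripped up to 33 mm. 45 g. Origin: centre of its underside, z up.
Not all that is in view belongs to the job. What is shaped like the lid_crucible but blue is not meant. Several things have the shape of the pack; the one meant has the colours described above.

How it is judged:
By the outcome, as a careful person would: the job done as asked, in the order asked, and still so for the second after the job is handed in, with the robot touching nothing.
It also fails if it takes over 144 s, if anything falls off the work surface, if the arm or the gripper's body presses on something with over 40 N, if the wrist force passes 120 N, or if a joint passes its speed limit or range.

## Working session

There is one attempt and no reset: what is moved stays moved. The work goes in short steps, Python scripts to look and compute and a tool call to move; the robot and the scene stay as the last step left them, time stands still between calls to the robot, and variables do not carry over. Pictures are saved under pics/ and viewed, about 12 in all and at most 16, crops included, and the job is handed in when it is done.

Besides the shell and the picture viewer there is one more tool, called after "Emit:" in YAML: its name, and indented under it one key for each argument. step_arm: Moves the arm, as the interface text tells. Its arguments: {"type":"object","properties":{"plan":{"type":"string"},"grip_force":{"type":"number"}},"required":["plan"]}

```bash
mkdir -p pics; ls
cat > h.py <<'E'
import numpy as np, cv2
from rig import readout, cams, workorder, spotter, ctrl
def cam(n):
    i=cams.camera_info(n); f=240/np.tan(np.radians(i['vfov'])/2)
    R=cv2.Rodrigues(np.array(i['rvec'],float))[0]; return f,i['cx'],i['cy'],R,np.array(i['tvec'],float).ravel()
def cloud(n,d):
    f,cx,cy,R,t=cam(n); v,u=np.mgrid[:480,:640]
    P=np.stack([(u-cx)/f*d,(v-cy)/f*d,d],-1)
    return (P-t)@R   # world
def pixz(n,u,v,z):
    f,cx,cy,R,t=cam(n); r=R.T@np.array([(u-cx)/f,(v-cy)/f,1]); c=-R.T@t
    return c+r*(z-c[2])/r[2]
def save(im,name): cv2.imwrite('pics/'+name,im[...,::-1])
E
python3 - <<'E'
from h import *
for n in ('top','scene'):
    im,d=cams.capture(n); save(im,n+'0.png'); W=cloud(n,d); np.savez('/tmp/%s.npz'%n,im=im,d=d,W=W)
    print(n,cams.camera_info(n))
    for t in ['long_tray','short_tray','cradle','holdbar','pack','dropper','big_stopper','middle_stopper','small_stopper','lid_crucible']:
        for r in spotter.regions_of(n,t)[:4]:
            if r['conf']<.2: continue
            p=W[r['pixels']&(d>0)]
            print(t,round(r['conf'],2),np.round(r['extent']),np.round(np.median(p,0)),np.round(np.percentile(p,[2,98],0)).tolist() if len(p) else '')
print(readout.sense(), ctrl.hold_point_z)
E
```

```text
pics
top {'vfov': 54.3963106854618, 'cx': 316.7444539665758, 'cy': 238.9460455669977, 'rvec': array([ 2.15047716, -2.09779982,  0.22293781]), 'tvec': array([  30.51497975,  580.74904571, 1057.94897072])}
short_tray 0.91 [380. 240.  60.  30.] [ 601. -115.    6.] [[566.0, -184.0, 1.0], [635.0, -46.0, 14.0]]
cradle 0.83 [210. 291.  42.  64.] [470. 299.  33.] [[393.0, 253.0, 3.0], [524.0, 347.0, 41.0]]
cradle 0.53 [382. 237.  60.  32.] [ 601. -114.    6.] [[566.0, -185.0, 1.0], [634.0, -46.0, 14.0]]
holdbar 0.64 [213. 291.  36.  54.] [451. 296.  37.] [[391.0, 250.0, 1.0], [515.0, 330.0, 42.0]]
pack 0.66 [204. 225.  34.  30.] [609. 325.  25.] [[582.0, 292.0, 3.0], [640.0, 361.0, 30.0]]
pack 0.55 [212. 285.  28.  32.] [463. 290.  30.] [[433.0, 268.0, 6.0], [499.0, 324.0, 38.0]]
dropper 0.56 [442. 302.  23.  16.] [ 435. -247.   58.] [[419.0, -264.0, 8.0], [454.0, -237.0, 110.0]]
big_stopper 0.54 [210. 285.  26.  34.] [463. 292.  30.] [[430.0, 268.0, 6.0], [502.0, 326.0, 36.0]]
big_stopper 0.49 [334. 287.  16.  15.] [471.   5.  30.] [[454.0, -12.0, 25.0], [487.0, 22.0, 34.0]]
middle_stopper 
[... 1802 characters left out ...]
40.0]]
{'time_s': 1.1, 'joints': array([-1.52041498e+00,  3.12883773e-01,  1.49771710e+00, -8.12314996e-06,
        1.33098634e+00, -2.23442795e-01]), 'dq': array([ 0.00011084, -0.00058923,  0.00179048,  0.00229562, -0.0002125 ,
        0.00154144]), 'tau': array([ 9.01051644e-04, -4.12171769e+01, -2.59895647e+01, -1.72114319e-04,
        5.33030870e-04, -1.38598999e-07]), 'eef_pos': array([ 141.93267891, -505.45235048,  231.29604052]), 'ee_rot': array([ 2.36893579e-06,  9.90642042e-01,  1.36485694e-01, -4.16566365e-06]), 'force': array([-0.02113426, -0.34749186,  1.19006234]), 'wrist_torque': array([-0.02990862,  0.02281075,  0.00239946]), 'grip_width': 1.002877875799158} 18.700000000000003
```

Run:
```python
import cv2
a=cv2.imread('pics/top0.png')[170:340,150:510]; cv2.imwrite('pics/t1.png',cv2.resize(a,None,fx=2.2,fy=2.2,interpolation=2))
a=cv2.imread('pics/scene0.png')[180:420,140:540]; cv2.imwrite('pics/s1.png',cv2.resize(a,None,fx=2,fy=2,interpolation=2))
```

```text
(no output)
```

View pics/t1.png

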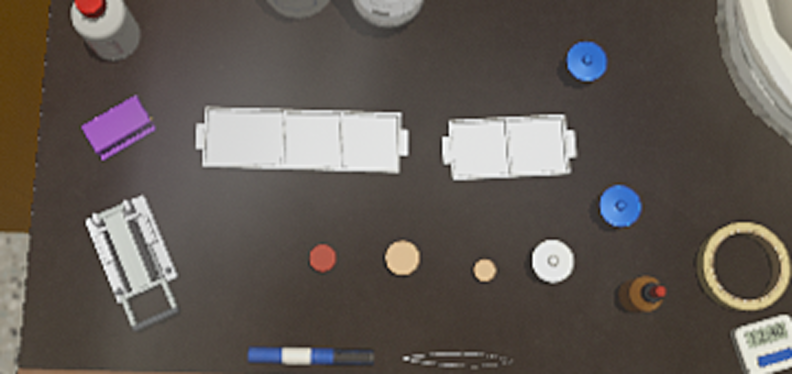

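View pics/s1.png

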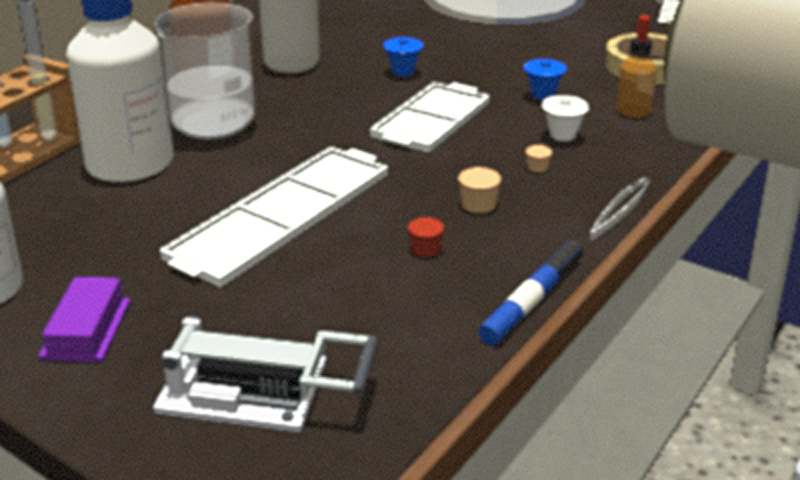

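The top crop shows the long tray at (300,140) with its long pocket on the left (+y), and the short tray at (510,147). Dark red, big tan and small tan stoppers are at (322,258), (402,258) and (484,270). The white crucible is at (553,261), the dropper at (640,295) and the cradle at (132,260), with its handle toward the robot. The decoys are the purple pack and the two blue crucibles. I'll move in for close wrist views.

Emit:
step_arm:
  plan: "36.4 -26.7 -15 15.7 100;36.4 -26.7 -15 15.7 100;36.4 -26.7 -15 15.7 100;36.4 -26.7 -15 15.7 100;36.4 -26.7 -15 15.7 100;36.4 -26.7 -15 15.7 100;36.4 -26.7 -15 15.7 100;36.4 -26.7 -15 15.7 100;36.4 -26.7 -15 15.7 100;36.4 -26.7 -15 15.7 100"

```text
time_s: 2.1
eef_pos: [421.6, -147.3, 382.8]
ee_rot: [0.0, 1.0, 0.001, 0.001]
force: [-0.6, -0.4, 0.2]
grip_width: 1.001
```

Emit:
step_arm:
  plan: "0 0 0 0 100;0 0 0 0 100;0 0 0 0 100"

```text
time_s: 2.4
eef_pos: [419.7, -150.6, 380.9]
ee_rot: [-0.0, 1.0, -0.001, -0.0]
force: [0.7, -0.0, 0.2]
grip_width: 1.001
```

```bash
cat >> h.py <<'E'
def look(name):
    s=readout.sense(); C=cam('wrist'); im,d=cams.capture('wrist'); save(im,name+'.png')
    f,cx,cy,R,t=C; v,u=np.mgrid[:480,:640]
    W=(np.stack([(u-cx)/f*d,(v-cy)/f*d,d],-1)-t)@R
    np.savez('/tmp/%s.npz'%name,im=im,d=d,W=W); print('t',s['time_s'],'tcp',s['eef_pos'].round(1),s['ee_rot'].round(4),'cam',(-R.T@t).round(),'f',round(f), 'axis',R[2].round(2))
    return im,d,W
E
python3 - <<'E'
from h import *
im,d,W=look('w1')
for t in ['short_tray','long_tray','dropper','big_stopper','small_stopper','middle_stopper','lid_crucible']:
    for r in spotter.regions_of('wrist',t)[:3]:
        if r['conf']<.3: continue
        p=W[r['pixels']&(d>0)]
        print(t,round(r['conf'],2),np.round(r['extent']),np.round(np.median(p,0)),np.round(np.percentile(p,[2,98],0)).tolist())
E
```

```text
t 2.4 tcp [ 419.7 -150.6  380.9] [-2.e-04  1.e+00 -7.e-04 -4.e-04] cam [ 498. -151.  523.] f 373 axis [-0.31  0.   -0.95]
short_tray 0.61 [291.  32. 125.  64.] [ 600. -114.    4.] [[566.0, -185.0, 1.0], [631.0, -46.0, 11.0]]
long_tray 0.68 [ 99.  29. 198.  58.] [602. 120.   4.] [[569.0, 7.0, 2.0], [632.0, 230.0, 11.0]]
dropper 0.83 [398. 166.  33.  32.] [ 441. -250.   57.] [[421.0, -270.0, 5.0], [454.0, -238.0, 107.0]]
big_stopper 0.86 [202. 142.  28.  27.] [471.   2.  28.] [[454.0, -14.0, 15.0], [484.0, 19.0, 30.0]]
small_stopper 0.5 [273. 147.  21.  20.] [460. -88.  18.] [[448.0, -98.0, -1.0], [470.0, -77.0, 20.0]]
middle_stopper 0.89 [139. 142.  31.  25.] [468.  88.  22.] [[455.0, 77.0, 8.0], [481.0, 103.0, 24.0]]
middle_stopper 0.7 [399. 167.  36.  32.] [ 441. -250.   57.] [[421.0, -270.0, 7.0], [454.0, -238.0, 107.0]]
lid_crucible 0.55 [324. 140.  36.  33.] [ 470. -159.   36.] [[450.0, -179.0, 34.0], [489.0, -140.0, 42.0]]
lid_crucible 0.5 [  7. 153.  11.  23.] [450. 271.  11.] [[441.0, 265.0, 6.0], [466.0, 276.0, 23.0]]
```

View pics/w1.png

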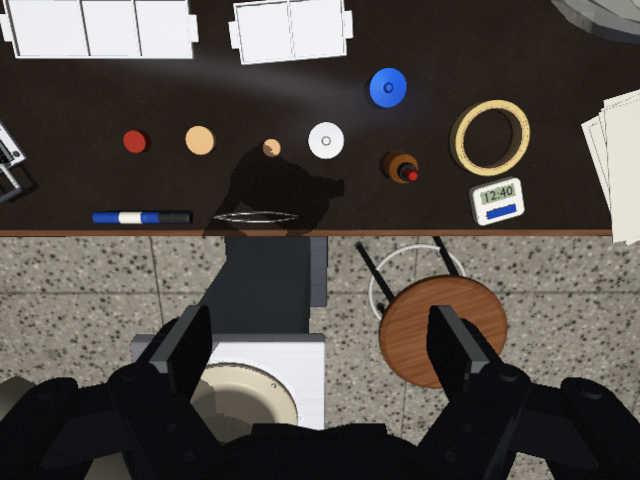

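The wrist view shows both trays along the top edge (long pocket at left), the small tan stopper at (272,148), the white crucible at (326,140) and the dropper at (402,167). Next I'll view the trays, then the cradle.

Emit:
step_arm:
  plan: "12 -17 8 0 100;12 -17 8 0 100;12 -17 8 0 100;12 -17 8 0 100;12 -17 8 0 100;12 -17 8 0 100;12 -17 8 0 100;12 -17 8 0 100"

```text
time_s: 3.6
eef_pos: [540.0, 19.0, 302.1]
ee_rot: [0.0, 1.0, -0.001, 0.001]
force: [0.6, -0.3, -1.3]
grip_width: 1.001
```

Run:
```python
from h import *
im,d,W=look('w2')
```

```text
t 3.6 tcp [540.   19.  302.1] [ 2.e-04  1.e+00 -7.e-04  5.e-04] cam [618.  18. 445.] f 373 axis [-0.3   0.   -0.95]
```

Emit:
step_arm:
  plan: "-16 -27 8 0 100;-16 -27 8 0 100;-16 -27 8 0 100;-16 -27 8 0 100;-16 -27 8 0 100;-16 -27 8 0 100;-16 -27 8 0 100;-16 -27 8 0 100;-16 -27 8 0 100;-16 -27 8 0 100"

```text
time_s: 4.65
eef_pos: [381.2, 289.0, 221.9]
ee_rot: [-0.0, 1.0, -0.001, 0.001]
force: [0.3, 0.1, -0.4]
grip_width: 0.997
```

Run:
```python
from h import *
im,d,W=look('w3')
print(np.unique(np.round(W[d>0][:,2],-1),return_counts=True))
z=np.load('/tmp/w2.npz');W2=z['W'];im2=z['im'].astype(int);d2=z['d']
# trays: bright white pixels z<15
for nm,yl in (('long',(0,260)),('short',(-200,-30))):
    m=(im2.min(-1)>120)&(d2>0)&(W2[...,2]<25)&(W2[...,0]>550)&(W2[...,0]<660)&(W2[...,1]>yl[0])&(W2[...,1]<yl[1])
    p=W2[m]; 
    r=cv2.minAreaRect(p[:,:2].astype(np.float32)); print(nm,m.sum(),r,p.mean(0).round(1))
    # x edges per y slice -> line fits
    ys=np.arange(p[:,1].min()+15,p[:,1].max()-15,4); lo=[];hi=[]
    for y in ys:
        q=p[abs(p[:,1]-y)<2]; lo.append(q[:,0].min()); hi.append(q[:,0].max())
    for e in (lo,hi):
        c=np.polyfit(ys,e,1); res=e-np.polyval(c,ys); k=abs(res)<3; c=np.polyfit(ys[k],np.array(e)[k],1); print(' edge slope',c, k.sum(),len(ys))
```

```text
t 4.65 tcp [381.2 289.  221.9] [-1.e-04  1.e+00 -1.e-03  6.e-04] cam [459. 288. 364.] f 373 axis [-0.3   0.   -0.95]
(array([-810., -800., -790., -780., -770., -760., -750., -740., -730.,
       -720., -710., -700., -690., -680., -670., -660., -650., -640.,
       -630., -620., -610., -600., -590., -580., -570., -560., -550.,
       -540., -530., -520., -510., -500., -490., -480., -470., -460.,
       -450., -440., -430., -420., -410., -400., -390., -380., -370.,
       -360., -350., -340., -330., -320., -310., -300., -290., -280.,
       -270., -260., -250., -240., -230., -220., -210., -200., -190.,
       -180., -170., -160., -150., -140., -130., -120., -110., -100.,
        -90.,  -80.,  -70.,  -60.,  -50.,  -30.,  -20.,  -10.,   -0.,
         10.,   20.,   30.,   40.,   50.,  230.,  240.,  250.,  260.,
        270.,  280.,  290.,  300.,  310.,  320.]), array([  2258,  89610,   1251,    162,    133,    155,    162,    164,
          175,    232,    194,   1620,    154,    305,    906,    268,
          338,    259,    368,    346,    492,    355,    421,    743,
          613,    
[... 389 characters left out ...]
5,    630,    603,
          600,    480,    193,    180,     82,    149,    668,    492,
       100139,   4197,   4212,   4393,   2619,      1,     19,   1266,
         2055,   2565,   2413,   4294,  15997,  15786,  11911,    596]))
long 12778 ((601.501708984375, 120.72883605957031), (241.30726623535156, 69.59564208984375), 89.93537139892578) [602.5 119.5   4.7]
 edge slope [8.32692543e-04 5.66981175e+02] 53 53
 edge slope [8.21115227e-03 6.34622950e+02] 53 53
short 7749 ((599.115234375, -119.0300521850586), (70.0703353881836, 156.78433227539062), 4.623952388763428) [ 600.3 -117.1    4.8]
 edge slope [-8.33216212e-02  5.54851933e+02] 32 32
 edge slope [-7.91331077e-02  6.24456160e+02] 32 32
```

View pics/w3.png

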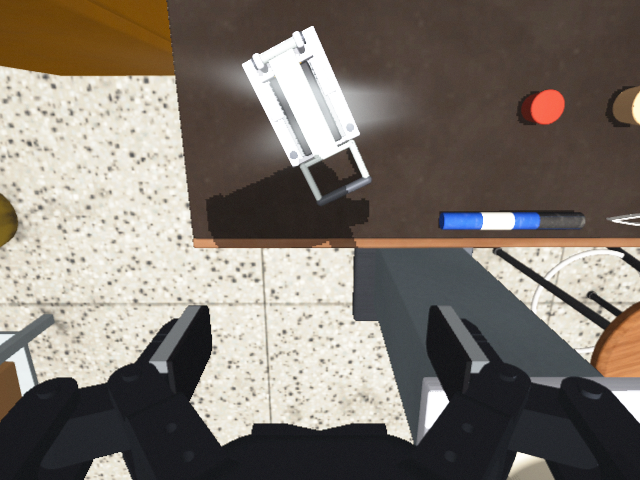

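View pics/w2.png

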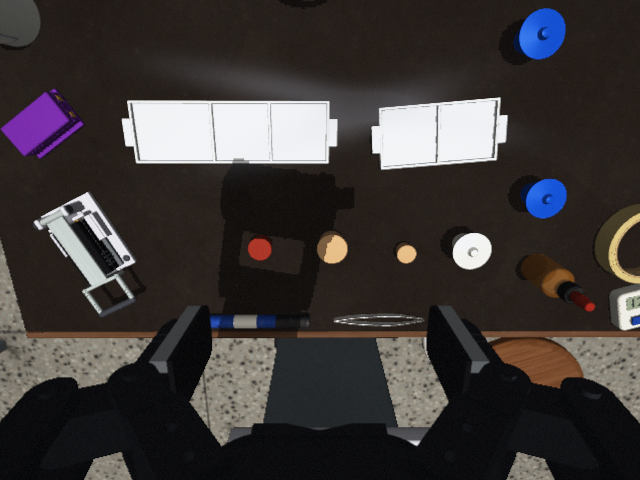

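w3: the cradle is clear, with plate corners at about (243,64), (315,27), (360,130) and (295,165) and its handle at about (343,190). w2: the long tray spans columns 129–329, with dividers at 212 and 270. The short tray spans 379–498, slightly turned.

Run:
```python
from h import *
z=np.load('/tmp/w3.npz');W=z['W'];im=z['im'].astype(int);d=z['d']
reg=(d>0)&(W[...,0]>360)&(W[...,0]<540)&(W[...,1]>230)&(W[...,1]<370)
m=reg&(W[...,2]>3)&(W[...,2]<12)&(im.min(-1)>90)
m=cv2.morphologyEx(m.astype(np.uint8),cv2.MORPH_OPEN,np.ones((3,3)))>0
p=W[m]; r=cv2.minAreaRect(p[:,:2].astype(np.float32)); print('plate',m.sum(),r)
# handle: high pixels, z 25..45
m=reg&(W[...,2]>24)&(W[...,2]<60); p=W[m]; 
r=cv2.minAreaRect(p[:,:2].astype(np.float32)); print('high',m.sum(),r); print(cv2.boxPoints(r).round(1))
ang=None
# all
m=reg&(W[...,2]>3); p=W[m]; r=cv2.minAreaRect(p[:,:2].astype(np.float32)); print('all',r); 
c=im[10:230,220:400].astype(np.uint8); cv2.imwrite('pics/cr.png',cv2.resize(c[...,::-1],None,fx=2.7,fy=2.7,interpolation=2))
# trays from top of walls, w2
z=np.load('/tmp/w2.npz');W2=z['W'];im2=z['im']
g=cv2.cvtColor(im2,cv2.COLOR_RGB2GRAY)
c=im2[90:180,110:520]; cv2.imwrite('pics/tr.png',cv2.resize(c[...,::-1],None,fx=1.95,fy=3,interpolation=2))
i=cams.camera_info('wrist')
for nm,yl in (('long',(0,260)),('short',(-200,-30))):
    W_=W2; m=(W_[...,2]>7)&(W_[...,2]<13)&(im2.min(-1)>110)&(W_[...,0]>550)&(W_[...,0]<660)&(W_[...,1]>yl[0])&(W_[...,1]<yl[1])
    p=W_[m]; print(nm,m.sum(),cv2.minAreaRect(p[:,:2].astype(np.float32)))
```

```text
plate 2685 ((474.5617370605469, 304.13226318359375), (100.0980224609375, 70.07325744628906), 25.81161117553711)
high 6262 ((454.75775146484375, 294.1796569824219), (135.73948669433594, 53.22730255126953), 25.43488121032715)
[[382.  289.1]
 [404.9 241. ]
 [527.5 299.3]
 [504.6 347.4]]
all ((450.80389404296875, 296.58868408203125), (165.79977416992188, 133.16639709472656), 0.0030601087491959333)
long 2169 ((602.5880126953125, 119.48014831542969), (238.85865783691406, 67.27470397949219), 89.849365234375)
short 1524 ((599.9580078125, -116.20891571044922), (67.91515350341797, 151.28895568847656), 4.6082000732421875)
```

View pics/cr.png

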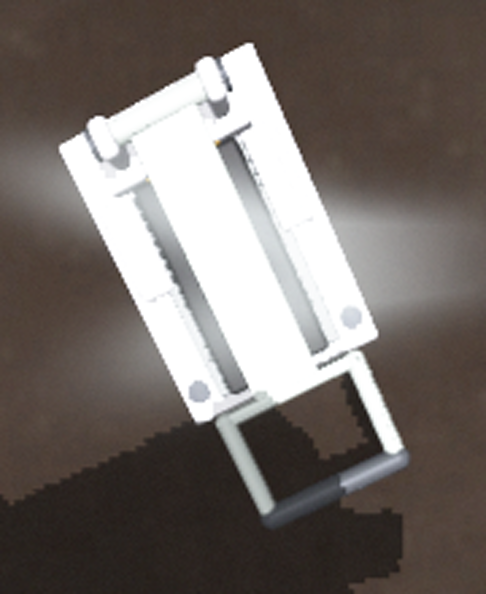

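View pics/tr.png

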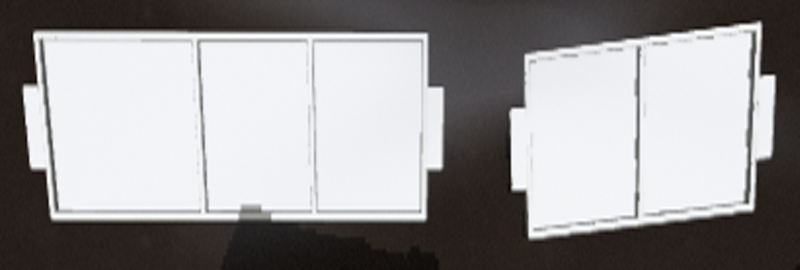

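The plate fits 100 × 70 mm at yaw 25.7°. That puts the cradle origin at about (465.5, 299.8) and the rod at (397, 267, 33). I'll position over the rod with the jaws along the cradle's x.

Emit:
step_arm:
  plan: "1.7 2.3 11 -80 30;1.7 2.3 11 -80 30;1.7 2.3 11 -80 30;1.7 2.3 11 -80 30;1.7 2.3 11 -80 30;1.7 2.3 11 -80 30;1.7 2.3 11 -80 30;1.7 2.3 11 -80 30;1.7 2.3 11 -80 30;1.7 2.3 11 -80 30"

```text
time_s: 5.7
eef_pos: [398.1, 266.2, 111.6]
ee_rot: [0.0, 0.765, 0.644, 0.0]
force: [0.4, 0.4, -0.5]
grip_width: 0.299
```

Emit:
step_arm:
  plan: "0 0 0 -35.7 30;0 0 0 -35.7 30;0 0 0 -35.7 30;0 0 0 -35.7 30;0 0 0 -35.7 30;0 0 0 -35.7 30;0 0 0 -35.7 30"

```text
time_s: 6.4
eef_pos: [397.6, 266.7, 111.4]
ee_rot: [0.0, 0.534, 0.846, 0.0]
force: [-0.6, -0.0, 0.2]
grip_width: 0.299
```

```bash
cat >> h.py <<'E'
def to(x,y,z,yaw=None):
    s=readout.sense(); w,a,b,c=s['ee_rot']; cur=2*np.degrees(np.arctan2(b,a)); p=s['eef_pos']
    dx,dy=x-p[0],y-p[1]; k=np.radians(cur); 
    tx=dx*np.cos(k)+dy*np.sin(k); ty=dx*np.sin(k)-dy*np.cos(k)
    tw=0 if yaw is None else -((yaw-cur+180)%360-180)
    print('t %.1f'%s['time_s'],'tcp',p.round(1),'yaw %.1f'%cur,'-> cm %.2f %.2f %.2f tw %.1f'%(tx/10,ty/10,(p[2]-z)/10,tw),'F',s['force'].round(1),'g %.3f'%s['grip_width'],'q6 %.2f'%s['joints'][5])
E
python3 - <<'E'
from h import *
to(397.1,266.8,18,115.7)
im,d,W=look('w4')
E
```

```text
t 6.4 tcp [397.6 266.7 111.4] yaw 115.5 -> cm 0.03 -0.04 9.34 tw -0.2 F [-0.6 -0.   0.2] g 0.299 q6 -0.10
t 6.4 tcp [397.6 266.7 111.4] [1.000e-04 5.338e-01 8.456e-01 1.000e-04] cam [364. 337. 254.] f 373 axis [ 0.13 -0.27 -0.95]
```

View pics/w4.png

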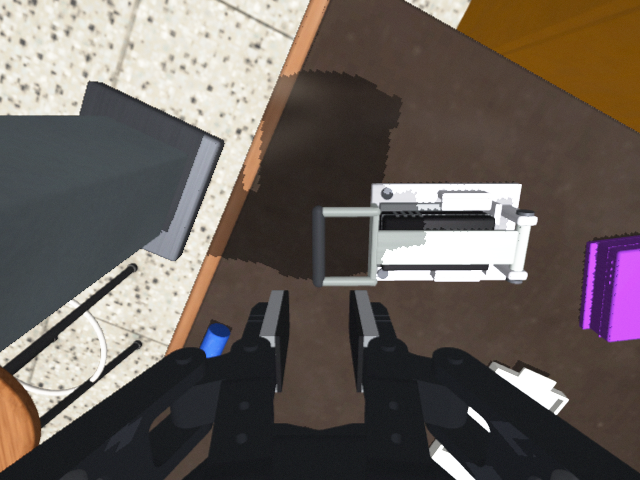

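The view is 8th so far: the rod at column 319 lies midway between the fingers at 280 and 362. Descend and grip it lightly.

Emit:
step_arm:
  plan: "0 0 5 0 30;0 0 9.2 0 30;0 0 9.2 0 30;0 0 9.2 0 30;0 0 9.2 0 5;0 0 9.2 0 5;0 0 9.2 0 5;0 0 9.2 0 5;0 0 9.2 0 5;0 0 9.2 0 5"
  grip_force: 20

```text
time_s: 7.45
eef_pos: [397.2, 266.9, 21.2]
ee_rot: [0.0, 0.532, 0.847, -0.0]
force: [-5.4, -3.7, 6.1]
grip_width: 0.076
```

Run:
```python
from h import *
to(397.1,266.8,18,115.7)
for a in np.arange(.15,1.66,.1):
    print('%.2f %.1f %.1f'%(a,12.6*(1-np.cos(a)),-12.6*np.sin(a)))
```

```text
t 7.5 tcp [397.2 266.9  21.2] yaw 115.7 -> cm -0.01 -0.01 0.32 tw -0.0 F [-5.4 -3.7  6.1] g 0.076 q6 -0.10
0.15 0.1 -1.9
0.25 0.4 -3.1
0.35 0.8 -4.3
0.45 1.3 -5.5
0.55 1.9 -6.6
0.65 2.6 -7.6
0.75 3.4 -8.6
0.85 4.3 -9.5
0.95 5.3 -10.2
1.05 6.3 -10.9
1.15 7.5 -11.5
1.25 8.6 -12.0
1.35 9.8 -12.3
1.45 11.1 -12.5
1.55 12.3 -12.6
1.65 13.6 -12.6
```

Emit:
step_arm:
  plan: "0 0.1 -1.9 0 5;0 0.4 -3.1 0 5;0 0.8 -4.3 0 5;0 1.3 -5.5 0 5;0 1.9 -6.6 0 5;0 2.6 -7.6 0 5;0 3.4 -8.6 0 5;0 4.3 -9.5 0 5;0 5.3 -10.2 0 5;0 6.3 -10.9 0 5"

```text
time_s: 8.45
eef_pos: [453.5, 294.0, 132.2]
ee_rot: [0.0, 0.532, 0.847, -0.0]
force: [-5.8, -3.9, 8.1]
grip_width: 0.08
```

Emit:
step_arm:
  plan: "0 1.2 -0.6 0 5;0 2.3 -1.1 0 5;0 3.5 -1.4 0 5;0 4.8 -1.6 0 5;0 6.0 -1.7 0 5;0 6.7 -1.7 0 5;0 6.7 -1.7 0 5;0 6.7 -1.7 0 5"

```text
time_s: 9.25
eef_pos: [515.4, 323.8, 147.9]
ee_rot: [0.001, 0.532, 0.847, 0.002]
force: [-0.4, -0.7, 6.2]
grip_width: 0.08
```

Run:
```python
from h import *
to(465.5,299.8,200,115.7)
im,d=cams.capture('scene'); c=im[150:450,100:500]; save(cv2.resize(c,None,fx=2,fy=2),'s2.png')
```

```text
t 9.2 tcp [515.4 323.8 147.9] yaw 115.7 -> cm -0.00 -5.54 -5.21 tw -0.0 F [-0.4 -0.7  6.2] g 0.080 q6 -0.08
```

View pics/s2.png

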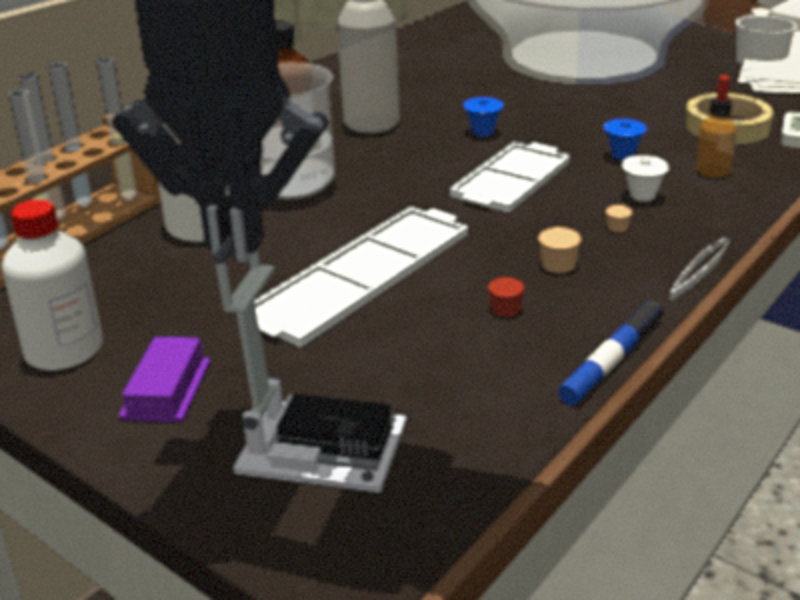

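The bar stands up at about 1.6 rad and the black pack is uncovered (image 9). Release, rise, back off and turn for the pack.

Emit:
step_arm:
  plan: "0 0 0 0 30;0 0 0 0 30;0 0 0 0 30;0 0 -4 0 30;0 0 -8 0 30;0 0 -8 0 30;0 -7 -8 0 60;0 -7 -8 0 60;0 -7 -8 0 60"

```text
time_s: 10.2
eef_pos: [449.5, 292.5, 225.2]
ee_rot: [-0.0, 0.532, 0.847, -0.0]
force: [1.1, -0.4, 0.5]
grip_width: 0.598
```

Emit:
step_arm:
  plan: "0 0 0 80 60;0 0 0 80 60;0 0 0 80 60;0 0 0 80 60;0 0 0 80 60;0 0 0 80 60;0 0 0 80 60;0 0 0 80 60;0 0 0 80 60;0 0 0 80 60"

```text
time_s: 11.2
eef_pos: [452.0, 293.2, 224.9]
ee_rot: [-0.0, 0.953, 0.304, -0.0]
force: [0.2, -0.3, -0.2]
grip_width: 0.602
```

Emit:
step_arm:
  plan: "0 0 6 10 60;0 0 12 10 60;0 0 12 10 60;0 0 12 10 60"

```text
time_s: 11.6
eef_pos: [450.4, 292.6, 102.2]
ee_rot: [0.0, 0.975, 0.222, -0.003]
force: [0.5, 0.4, 0.1]
grip_width: 0.601
```

Run:
```python
from h import *
to(452,293.3,17,25.7)
im,d,W=look('w5')
# pack top: z~30
reg=(d>0)&(W[...,0]>400)&(W[...,0]<540)&(W[...,1]>240)&(W[...,1]<370)&(W[...,2]>26)&(W[...,2]<34)&(im.max(-1)<110)
p=W[reg]; print(reg.sum(),cv2.minAreaRect(p[:,:2].astype(np.float32)),np.median(p,0))
```

```text
t 11.6 tcp [450.4 292.6 102.2] yaw 25.7 -> cm 0.18 0.01 8.52 tw -0.0 F [0.5 0.4 0.1] g 0.601 q6 1.48
t 11.6 tcp [450.4 292.6 102.2] [ 4.000e-04  9.750e-01  2.222e-01 -2.900e-03] cam [521. 326. 244.] f 373 axis [-0.28 -0.13 -0.95]
5646 ((474.3719482421875, 304.80419921875), (91.19468688964844, 37.81296157836914), 27.28162384033203) [462.93490645 298.30570493  29.70142337]
```

View pics/w5.png

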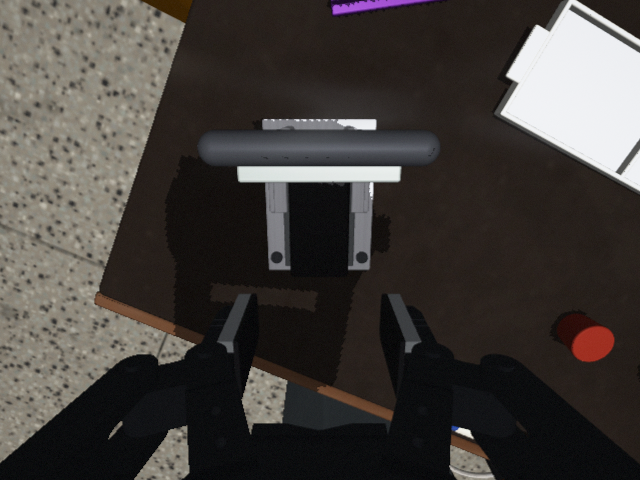

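The pack lies centred between the jaws with the bar at row 148 above it (image 10). The wrist camera would meet the raised bar, so I'll turn the tool half round before descending.

Emit:
step_arm:
  plan: "0.2 0 -3 -80 60;0.2 0 -3 -80 60;0.2 0 -3 -80 60;0.2 0 -3 -80 60;0.2 0 -3 -80 60;0.2 0 -3 -80 60;0.2 0 -3 -80 60;0.2 0 -3 -80 60;0.2 0 -3 -80 60;0.2 0 -3 -80 60"

```text
time_s: 12.65
eef_pos: [454.4, 294.4, 137.5]
ee_rot: [0.001, 0.602, 0.798, 0.002]
force: [-0.1, -1.0, 0.1]
grip_width: 0.597
```

Emit:
step_arm:
  plan: "0 0 0 -80 60;0 0 0 -80 60;0 0 0 -80 60;0 0 0 -80 60;0 0 0 -80 60;0 0 0 -80 60;0 0 0 -80 60;0 0 0 -80 60;0 0 0 -80 60;0 0 0 -80 60"

```text
time_s: 13.65
eef_pos: [454.4, 294.4, 137.5]
ee_rot: [0.002, -0.052, 0.999, 0.001]
force: [-0.2, -0.2, 0.3]
grip_width: 0.603
```

Emit:
step_arm:
  plan: "0 0 0 -20 60;0 0 0 -20 60;0 0 0 -20 60;0 0 0 -20 60"

```text
time_s: 14.05
eef_pos: [454.2, 294.3, 137.2]
ee_rot: [0.002, -0.222, 0.975, 0.0]
force: [-0.5, 0.2, -0.8]
grip_width: 0.6
```

Run:
```python
from h import *
to(452,293.3,17,205.7)
```

```text
t 14.1 tcp [454.2 294.3 137.2] yaw 205.7 -> cm 0.25 0.00 12.02 tw 0.0 F [-0.5  0.2 -0.8] g 0.600 q6 -1.66
```

Emit:
step_arm:
  plan: "0.3 0 4 0 60;0.3 0 8 0 60;0.3 0 10.5 0 60;0.3 0 12 0 60;0.3 0 12 0 60;0.3 0 12 0 60;0.3 0 12 0 30;0.3 0 12 0 30;0.3 0 12 0 30;0.3 0 12 0 30"
  grip_force: 40

```text
time_s: 15.05
eef_pos: [451.4, 293.1, 17.0]
ee_rot: [0.002, -0.222, 0.975, 0.0]
force: [-0.8, -0.2, 6.5]
grip_width: 0.408
```

Emit:
step_arm:
  plan: "0 0 0 0 30;0 0 0 0 30;0 0 0 0 30"

```text
time_s: 15.35
eef_pos: [451.4, 293.1, 17.0]
ee_rot: [0.002, -0.222, 0.975, 0.0]
force: [-0.7, 0.4, 6.4]
grip_width: 0.409
```

Emit:
step_arm:
  plan: "0.7 0 0 0 30;1.4 0 0 0 30;2.1 0 0 0 30;2.8 0 0 0 30;3.5 0 0 0 30;4.2 0 0 0 30;4.8 0 0 0 30;4.8 0 0 0 30;4.8 0 0 0 30"

```text
time_s: 16.25
eef_pos: [407.7, 271.9, 16.6]
ee_rot: [0.001, -0.222, 0.975, 0.0]
force: [-0.9, -0.6, 10.7]
grip_width: 0.409
```

Run:
```python
from h import *
to(452,293.3,17,205.7)
im,d=cams.capture('scene'); c=im[150:450,100:500]; save(cv2.resize(c,None,fx=2,fy=2),'s3.png')
```

```text
t 16.2 tcp [407.7 271.9  16.6] yaw 205.7 -> cm -4.92 0.01 -0.04 tw -0.0 F [-0.9 -0.6 10.7] g 0.409 q6 -1.67
```

View pics/s3.png

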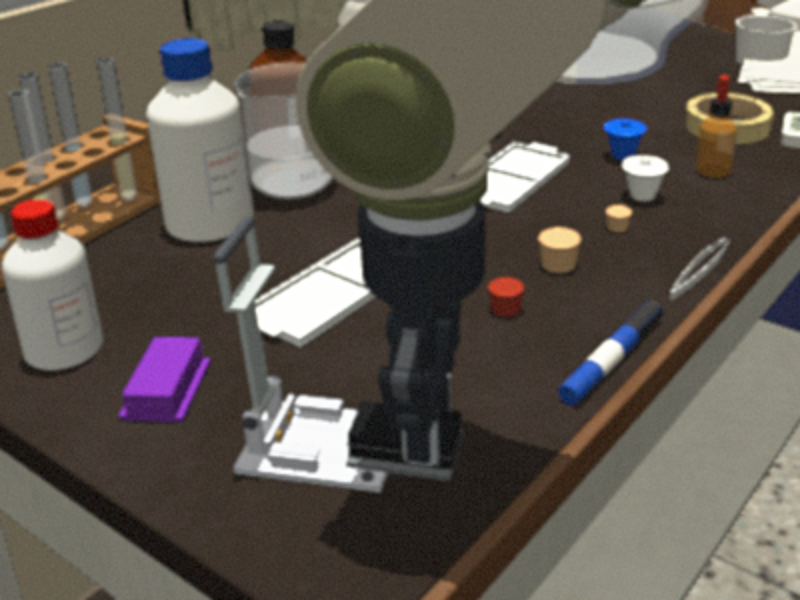

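The pack is clear of the rails (image 11). Lift it and carry it to the long pocket.

Emit:
step_arm:
  plan: "0 0 -2 0 30;0 0 -5 0 30;0 0 -9 0 30;0 0 -12 0 30;0 0 -12 0 30"

```text
time_s: 16.8
eef_pos: [408.2, 272.2, 138.8]
ee_rot: [0.003, -0.222, 0.975, 0.0]
force: [-0.1, -1.1, -1.7]
grip_width: 0.408
```

Emit:
step_arm:
  plan: "-1.5 -1.5 0 80 30;-3 -3 0 80 30;-5 -5 0 80 30;-7 -7 0 80 30;-9 -9 0 80 30;-11 -11 0 80 30;-13 -13 0 80 30;-14.4 -14.9 0 80 30;-14.4 -14.9 0 80 30;-14.4 -14.9 0 80 30"

```text
time_s: 17.8
eef_pos: [601.0, 199.3, 133.3]
ee_rot: [-0.001, 0.459, 0.888, -0.001]
force: [-1.2, -0.2, -1.4]
grip_width: 0.408
```

Emit:
step_arm:
  plan: "0 0 0 35.7 30;0 0 0 35.7 30;0 0 0 35.7 30;0 0 0 35.7 30;0 0 0 35.7 30;0 0 0 35.7 30;0 0 0 35.7 30"

```text
time_s: 18.5
eef_pos: [601.3, 199.9, 134.8]
ee_rot: [-0.0, 0.706, 0.708, -0.0]
force: [0.2, -0.1, -1.0]
grip_width: 0.406
```

Run:
```python
from h import *
to(602.3,200.1,16,90)
im,d,W=look('w6')
```

```text
t 18.5 tcp [601.3 199.9 134.8] yaw 90.1 -> cm 0.02 0.10 11.88 tw 0.1 F [ 0.2 -0.1 -1. ] g 0.406 q6 0.13
t 18.5 tcp [601.3 199.9 134.8] [-3.000e-04  7.062e-01  7.080e-01 -4.000e-04] cam [601. 278. 277.] f 373 axis [ 0.   -0.3  -0.95]
```

View pics/w6.png

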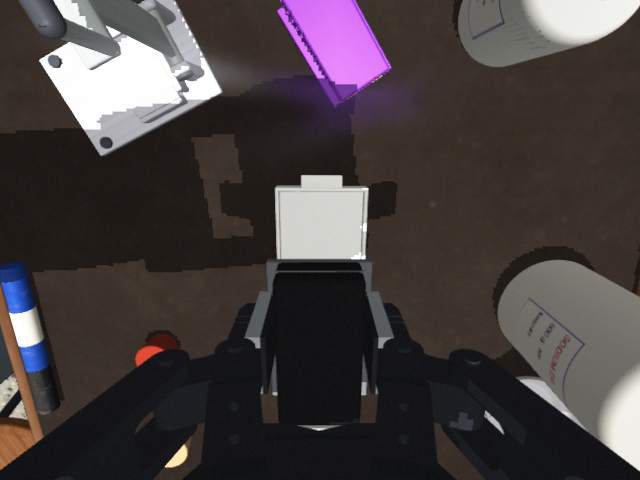

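Run:
```python
from h import *
for u,v in ((275.5,187),(368,187),(276,255),(367,255)): print(pixz('wrist',u,v,10).round(1))
z=np.load('/tmp/w6.npz'); im=z['im'].astype(int); W=z['W']
for v in (195,210,225,240):
    m=np.where((im[v].min(-1)>110)&(W[v,:,0]>550)&(W[v,:,0]<650))[0]; print(v,m.min(),m.max(),pixz('wrist',m.min()-.5,v,10)[0].round(1),pixz('wrist',m.max()+.5,v,10)[0].round(1))
for u in (285,295,355):
    m=np.where((im[150:260,u].min(-1)>110))[0]+150; print(u,m.min(),pixz('wrist',u,m.min()-.5,10).round(1))
# pack top
m=(W[...,2]>120)&(W[...,2]<165)&(im.max(-1)<60); m[:262]=0; m[:,:270]=0; m[:,368:]=0
p=W[m]; print(m.sum(),np.percentile(p,[1,50,99],0).round(1))
to(0,0,0)
```

```text
[569.7 229.6  10. ]
[636.4 229.7  10. ]
[568.4 177.2  10. ]
[637.9 177.4  10. ]
195 275 367 568.8 636.3
210 275 366 568.4 636.1
225 276 366 568.8 636.5
240 276 365 568.4 636.3
285 186 [576.6 230.7  10. ]
295 186 [583.8 230.7  10. ]
355 186 [627.  230.8  10. ]
14654 [[583.3 151.3 130.2]
 [601.  193.1 147.3]
 [618.4 219.  159.1]]
t 18.6 tcp [601.3 199.9 134.9] yaw 90.1 -> cm -19.86 -60.18 13.49 tw 0.0 F [-0.3 -0.  -1.5] g 0.409 q6 0.13
```

Measured: tray centre (602.4, 119.7), long pocket at (602.4, 184.7), pack at (601.0, 184.2). Shift 1 mm and lower.

Emit:
step_arm:
  plan: "0 0.1 4 0 30;0 0.1 8 0 30;0 0.1 10.5 0 30;0 0.1 11.3 0 30;0 0.1 11.9 0 30;0 0.1 11.9 0 30;0 0.1 11.9 0 30;0 0.1 11.9 0 55;0 0.1 11.9 0 55;0 0.1 11.9 0 55"

```text
time_s: 19.55
eef_pos: [602.9, 200.0, 16.9]
ee_rot: [0.0, 0.707, 0.707, 0.0]
force: [-1.0, 0.8, -0.4]
grip_width: 0.547
```

Emit:
step_arm:
  plan: "0 0 -3 0 55;0 0 -7 0 60;0 0 -12 0 60;0 0 -17 0 60;0 0 -20 0 60;0 0 -20 0 60"

```text
time_s: 20.15
eef_pos: [604.1, 200.2, 221.8]
ee_rot: [0.003, 0.707, 0.707, 0.004]
force: [0.2, 0.4, -0.6]
grip_width: 0.6
```

Run:
```python
from h import *
to(600,0,0)
im,d,W=look('w7')
m=(d>0)&(W[...,0]>570)&(W[...,0]<634)&(W[...,1]>130)&(W[...,1]<235)&(W[...,2]>22)&(W[...,2]<35)&(im.max(-1)<120)
p=W[m]; print(m.sum(),np.percentile(p,[1,50,99],0).round(1),cv2.minAreaRect(p[:,:2].astype(np.float32)))
# dropper body from first wrist image
z=np.load('/tmp/w1.npz');W=z['W'];im=z['im'].astype(int);d=z['d']
for n in ('w1','w2'):
  z=np.load('/tmp/%s.npz'%n);W=z['W'];d=z['d']
  for nm,(x,y,R,zl,zh) in dict(drop=(437,-250,30,10,62),dtop=(437,-250,30,62,105),big=(470,5,28,22,32),small=(458,-86,18,13,22),cru=(470,-158,30,28,36)).items():
    m=(d>0)&(abs(W[...,0]-x)<R)&(abs(W[...,1]-y)<R)&(W[...,2]>zl)&(W[...,2]<zh)
    p=W[m][:,:2].astype(np.float32); print(n,nm,len(p),[np.round(q,1) for q in cv2.minEnclosingCircle(p)],p.mean(0).round(1))
```

```text
t 20.1 tcp [604.1 200.2 221.8] yaw 90.0 -> cm -20.02 -0.41 22.18 tw 0.0 F [ 0.2  0.4 -0.6] g 0.600 q6 0.14
t 20.15 tcp [604.1 200.2 221.8] [0.0029 0.7071 0.7071 0.0038] cam [602. 278. 364.] f 373 axis [ 0.01 -0.3  -0.95]
2773 [[585.  150.7  24.4]
 [603.  186.8  27.6]
 [620.3 219.1  29.4]] ((602.466796875, 184.1107177734375), (70.5078353881836, 36.54268264770508), 89.4421615600586)
w1 drop 535 [array([ 436.6, -255.6]), np.float64(18.6)] [ 441.3 -249.2]
w1 dtop 245 [array([ 435.7, -255.4]), np.float64(11.0)] [ 438.  -252.1]
w1 big 656 [array([469.8,   3.7]), np.float64(18.5)] [469.9   3.1]
w1 small 252 [array([459.4, -87.6]), np.float64(11.7)] [459.5 -87.8]
w1 cru 600 [array([ 469.7, -159.3]), np.float64(22.5)] [ 469.9 -159.4]
w2 drop 1203 [array([ 437. , -255.3]), np.float64(18.7)] [ 443.2 -246.6]
w2 dtop 585 [array([ 436. , -254.9]), np.float64(11.1)] [ 438.7 -251.1]
w2 big 705 [array([469.7,   3.6]), np.float64(18.4)] [470.5   3.7]
w2 small 289 [array([459.7, -87.2]), np.float64(11.8)] [460.3 -87. ]
w2 cru 717 [array([ 469.7, -159.7]), np.float64(23.1)] [ 470.1 -158.2]
```

Pack in place at (602.5, 184.1), with its pocket middle at (602.4, 184.7). Now the dropper at (436.8, -255.4), keeping tool yaw 90 (tool x = +y, tool y = +x).

Emit:
step_arm:
  plan: "-45.6 -16.6 0 0 60;-45.6 -16.6 0 0 60;-45.6 -16.6 0 0 60;-45.6 -16.6 0 0 60;-45.6 -16.6 0 0 60;-45.6 -16.6 0 0 60;-45.6 -16.6 0 0 60;-45.6 -16.6 0 0 60;-45.6 -16.6 0 0 60;-45.6 -16.6 0 0 60"

```text
time_s: 21.2
eef_pos: [434.7, -258.2, 214.9]
ee_rot: [-0.001, 0.708, 0.706, -0.0]
force: [0.7, 0.4, -0.3]
grip_width: 0.6
```

Emit:
step_arm:
  plan: "0 0 0 0 60;0 0 0 0 60;0 0 0 0 60;0 0 0 0 60"

```text
time_s: 21.6
eef_pos: [436.8, -254.9, 216.0]
ee_rot: [-0.0, 0.707, 0.708, 0.0]
force: [-0.9, 0.3, 0.4]
grip_width: 0.599
```

Run:
```python
from h import *
to(436.8,-255.4,43,90)
```

```text
t 21.6 tcp [ 436.8 -254.9  216. ] yaw 90.1 -> cm -0.05 0.00 17.30 tw 0.1 F [-0.9  0.3  0.4] g 0.599 q6 -0.76
```

Emit:
step_arm:
  plan: "0 0 5 0 60;0 0 10 0 60;0 0 14 0 60;0 0 17.3 0 60;0 0 17.3 0 60;0 0 17.3 0 35;0 0 17.3 0 35;0 0 17.3 0 35;0 0 17.3 0 35;0 0 17.3 0 35"
  grip_force: 40

```text
time_s: 22.6
eef_pos: [437.1, -256.6, 44.6]
ee_rot: [0.001, 0.707, 0.707, 0.0]
force: [-0.3, 0.8, 7.2]
grip_width: 0.392
```

Run:
```python
from h import *
to(602.2,42.7,200,90)
```

```text
t 22.6 tcp [ 437.1 -256.6   44.6] yaw 90.0 -> cm 29.93 16.51 -15.54 tw -0.0 F [-0.3  0.8  7.2] g 0.392 q6 -0.76
```

Opening 0.39 is narrower than the 38 mm body should give, so the pads are likely on the shoulder. I'll reopen, go 5 mm lower and regrip.

Emit:
step_arm:
  plan: "0.1 0 0 0 55;0.1 0 0 0 55;0.1 0 0.5 0 55;0.1 0 0.5 0 55;0.1 0 0.5 0 35;0.1 0 0.5 0 35;0.1 0 0.5 0 35;0.1 0 0.5 0 35;0.1 0 0.5 0 35;0.1 0 0.5 0 35"

```text
time_s: 23.6
eef_pos: [436.4, -255.0, 38.3]
ee_rot: [-0.0, 0.707, 0.707, 0.0]
force: [0.5, -0.3, -0.8]
grip_width: 0.404
```

Run:
```python
from h import *
to(602.2,42.7,200,90)
im,d,W=look('w8')
im2,d=cams.capture('scene'); c=im2[120:320,360:560]; save(np.hstack([im[240:480,120:520],cv2.resize(c,(240,240))]),'c8.png')
```

```text
t 23.6 tcp [ 436.4 -255.    38.3] yaw 90.0 -> cm 29.77 16.57 -16.17 tw -0.0 F [ 0.5 -0.3 -0.8] g 0.404 q6 -0.76
t 23.6 tcp [ 436.4 -255.    38.3] [-0.      0.7072  0.707   0.    ] cam [ 436. -177.  181.] f 373 axis [ 0.   -0.3  -0.95]
```

View pics/c8.png

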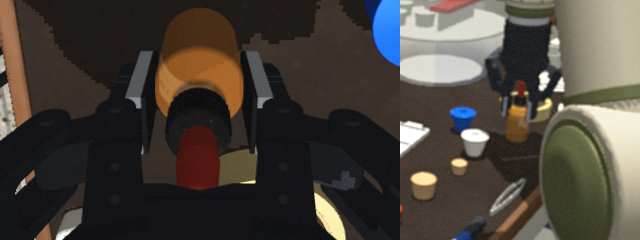

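The jaws hold the amber body just below the collar, upright (image 12). Lift and carry it to the end pocket.

Emit:
step_arm:
  plan: "0 0 -1 0 35;0 0 -3 0 35;0 0 -6 0 35;0 0 -9 0 35;2 1 -11 0 35;5 3 -11 0 35;9 5 -11 0 35;13 7.5 -11 0 35;17 10 -11 0 35;21 12.5 -11 0 35"

```text
time_s: 24.7
eef_pos: [562.3, -43.2, 149.2]
ee_rot: [0.0, 0.707, 0.707, 0.0]
force: [0.5, -0.4, -0.9]
grip_width: 0.402
```

Emit:
step_arm:
  plan: "4 2 0 0 35;6.5 3.2 0 0 35;8 3.8 0 0 35;8.8 4.1 0 0 35;8.8 4.1 0 0 35;8.8 4.1 0 0 35;8.8 4.1 0 0 35"

```text
time_s: 25.4
eef_pos: [602.3, 41.7, 148.5]
ee_rot: [0.0, 0.708, 0.707, -0.0]
force: [0.2, 0.0, -0.9]
grip_width: 0.404
```

Run:
```python
from h import *
to(602.2,42.7,42.5,90)
im,d,W=look('w9')
m=(d>0)&(W[...,0]>570)&(W[...,0]<634)&(W[...,1]>0)&(W[...,1]<80)&(W[...,2]>110)&(W[...,2]<170)&(im[...,0]>im[...,2]*1.5)&(im[...,0]>60)
p=W[m]; print(m.sum(),np.percentile(p,[1,50,99],0).round(1))
save(im[200:],'c9.png')
```

```text
t 25.4 tcp [602.3  41.7 148.5] yaw 89.9 -> cm 0.10 -0.01 10.60 tw -0.1 F [ 0.2  0.  -0.9] g 0.404 q6 -0.12
t 25.4 tcp [602.3  41.7 148.5] [ 1.000e-04  7.077e-01  7.065e-01 -1.000e-04] cam [602. 119. 291.] f 373 axis [-0.   -0.3  -0.95]
5410 [[585.2  33.9 116.1]
 [602.5  52.8 161.6]
 [619.1  57.8 169.7]]
```

View pics/c9.png

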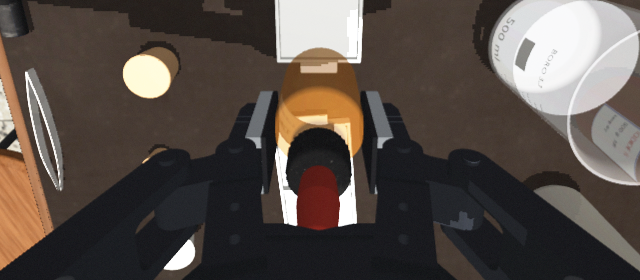

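Emit:
step_arm:
  plan: "0.2 0 3.5 0 35;0.2 0 7 0 35;0.2 0 9 0 35;0.2 0 10 0 35;0.2 0 10.6 0 35;0.2 0 10.6 0 35;0.2 0 10.6 0 35;0.2 0 10.6 0 58;0.2 0 10.6 0 58;0.2 0 10.6 0 58"

```text
time_s: 26.45
eef_pos: [602.7, 44.9, 42.6]
ee_rot: [0.0, 0.707, 0.707, 0.0]
force: [0.5, -0.0, 1.0]
grip_width: 0.58
```

Emit:
step_arm:
  plan: "0 0 -3 0 58;0 0 -7 0 58;0 0 -12 0 58;0 0 -16 0 60;0 0 -16 0 60;-8 -8 -16 0 60;-8 -14 -16 0 60;-8 -14 -16 0 60"

```text
time_s: 27.25
eef_pos: [473.3, -30.2, 201.4]
ee_rot: [-0.0, 0.707, 0.707, -0.0]
force: [-0.1, -1.8, 0.6]
grip_width: 0.602
```

Run:
```python
from h import *
to(469.8,3.7,10,90)
im,d,W=look('w10')
for z0,z1 in((10,62),(62,105)):
    m=(d>0)&(W[...,0]>570)&(W[...,0]<634)&(W[...,1]>0)&(W[...,1]<80)&(W[...,2]>z0)&(W[...,2]<z1)
    p=W[m]; print(m.sum(),np.percentile(p,[1,50,99],0).round(1),cv2.minEnclosingCircle(p[:,:2].astype(np.float32)) if len(p) else '')
```

```text
t 27.2 tcp [473.3 -30.2 201.4] yaw 90.0 -> cm 3.39 -0.35 19.14 tw -0.0 F [-0.1 -1.8  0.6] g 0.602 q6 -0.31
t 27.25 tcp [473.3 -30.2 201.4] [-4.000e-04  7.071e-01  7.071e-01 -3.000e-04] cam [473.  47. 344.] f 373 axis [-0.   -0.3  -0.95]
2037 [[577.2   1.2  10.1]
 [589.7  42.2  47.9]
 [633.1  74.5  61.8]] ((602.8460083007812, 43.88836669921875), 47.22195816040039)
1311 [[590.1  31.   62.2]
 [596.   43.1  83.8]
 [607.4  54.4 104.4]] ((600.509765625, 42.673892974853516), 13.720438003540039)
```

Emit:
step_arm:
  plan: "3.4 -0.3 4 0 60;3.4 -0.3 9 0 60;3.4 -0.3 14 0 60;3.4 -0.3 17.5 0 60;3.4 -0.3 19.3 0 60;3.4 -0.3 19.3 0 60;3.4 -0.3 19.3 0 60;3.4 -0.3 19.3 0 60"

```text
time_s: 28.1
eef_pos: [472.9, 4.2, 10.5]
ee_rot: [0.001, 0.707, 0.707, 0.001]
force: [-0.8, -0.7, -0.4]
grip_width: 0.6
```

Run:
```python
from h import *
to(469.8,3.7,8,90)
```

```text
t 28.1 tcp [472.9   4.2  10.5] yaw 90.0 -> cm -0.05 -0.31 0.25 tw -0.0 F [-0.8 -0.7 -0.4] g 0.600 q6 -0.24
```

Emit:
step_arm:
  plan: "0 -0.3 0.2 0 60;0 -0.3 0.2 0 60;0 -0.3 0.2 0 60;0 -0.3 0.2 0 30;0 -0.3 0.2 0 30;0 -0.3 0.2 0 30;0 -0.3 0.2 0 30;0 -0.3 0.2 0 30;0 -0.3 0.2 0 30"
  grip_force: 30

```text
time_s: 29.0
eef_pos: [469.3, 4.3, 7.7]
ee_rot: [0.0, 0.707, 0.707, 0.0]
force: [-2.2, 0.3, 5.8]
grip_width: 0.416
```

Emit:
step_arm:
  plan: "0 0 -1 0 30;0 0 -4 0 30;0 0 -8 0 30;0 0 -11 0 30;2 2 -12 0 30;5 5 -12 0 30;7.5 8 -12 0 30;9.5 11 -12 0 30;10.4 13 -12 0 30;10.4 13.2 -12 0 30"

```text
time_s: 30.0
eef_pos: [602.5, 109.5, 127.4]
ee_rot: [0.0, 0.707, 0.708, 0.0]
force: [0.7, 0.9, 0.6]
grip_width: 0.412
```

Emit:
step_arm:
  plan: "0 0 0 0 30;0 0 0 0 30;0 0 0 0 30"

```text
time_s: 30.3
eef_pos: [600.7, 107.9, 127.7]
ee_rot: [-0.0, 0.707, 0.707, -0.0]
force: [0.5, -0.4, 0.7]
grip_width: 0.413
```

Run:
```python
from h import *
to(602.3,107.7,12,90)
im,d,W=look('w11')
m=(d>0)&(W[...,0]>570)&(W[...,0]<634)&(W[...,1]>70)&(W[...,1]<150)&(W[...,2]>115)&(W[...,2]<160)&(im[...,0]>im[...,2]*1.25)&(im[...,0]>100)
p=W[m]; print(m.sum(),np.percentile(p,[1,50,99],0).round(1))
save(im[200:],'c11.png')
```

```text
t 30.3 tcp [600.7 107.9 127.7] yaw 90.0 -> cm -0.02 0.16 11.57 tw -0.0 F [ 0.5 -0.4  0.7] g 0.413 q6 -0.01
t 30.3 tcp [600.7 107.9 127.7] [-0.      0.7074  0.7068 -0.    ] cam [600. 186. 270.] f 373 axis [-0.   -0.3  -0.95]
7441 [[583.7  90.8 124.3]
 [600.5 110.7 147.5]
 [617.1 124.6 148.9]]
```

View pics/c11.png

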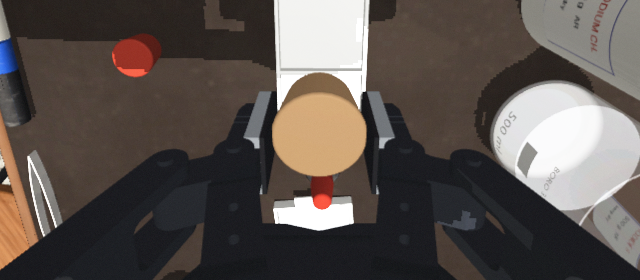

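Held level (image 14 seen): the stopper is at (600.4, 107.7), so it needs +2 mm in x. Lower it.

Emit:
step_arm:
  plan: "0 0.2 4 0 30;0 0.2 8 0 30;0 0.2 10 0 30;0 0.2 11 0 30;0 0.2 11.6 0 30;0 0.2 11.6 0 30;0 0.2 11.6 0 30;0 0.2 11.6 0 58;0 0.2 11.6 0 58;0 0.2 11.6 0 58"

```text
time_s: 31.35
eef_pos: [603.3, 108.3, 11.6]
ee_rot: [0.0, 0.707, 0.707, 0.0]
force: [0.1, -0.9, -0.2]
grip_width: 0.582
```

Emit:
step_arm:
  plan: "0 0 -3 0 58;0 0 -7 0 60;0 0 -12 0 60;0 0 -16 0 65;0 -4 -18 0 65;0 -9 -18 0 65;0 -13.3 -18 0 65;0 -13.3 -18 0 65"

```text
time_s: 32.15
eef_pos: [465.5, 108.9, 191.1]
ee_rot: [-0.001, 0.707, 0.707, -0.001]
force: [0.5, -0.2, 0.1]
grip_width: 0.647
```

Emit:
step_arm:
  plan: "-26.7 0 0 0 65;-26.7 0 0 0 65;-26.7 0 0 0 65;-26.7 0 0 0 65;-26.7 0 0 0 65;-26.7 0 0 0 65;-26.7 0 0 0 65;-26.7 0 0 0 65;-26.7 0 0 0 65"

```text
time_s: 33.05
eef_pos: [470.4, -157.6, 191.4]
ee_rot: [0.0, 0.707, 0.707, 0.0]
force: [-0.6, 0.5, 0.7]
grip_width: 0.651
```

Run:
```python
from h import *
to(469.7,-159.5,10,90)
im,d,W=look('w12')
def circ(nm,x,y,R,z0,z1):
    m=(d>0)&(np.hypot(W[...,0]-x,W[...,1]-y)<R)&(W[...,2]>z0)&(W[...,2]<z1)
    p=W[m][:,:2].astype(np.float32); print(nm,len(p),[np.round(q,1) for q in cv2.minEnclosingCircle(p)])
circ('cru',470,-159,30,27,36); circ('small',460,-87,18,13,22);circ('big',602,108,27,25,36)
```

```text
t 33.0 tcp [ 470.4 -157.6  191.4] yaw 90.1 -> cm -0.19 -0.07 18.14 tw 0.1 F [-0.6  0.5  0.7] g 0.651 q6 -0.56
t 33.05 tcp [ 470.4 -157.6  191.4] [0.000e+00 7.067e-01 7.075e-01 1.000e-04] cam [470. -80. 334.] f 373 axis [ 0.   -0.3  -0.95]
cru 1437 [array([ 469.1, -159.6]), np.float64(22.6)]
small 681 [array([458.9, -87.9]), np.float64(11.7)]
big 0 [array([0., 0.]), np.float64(0.0)]
```

Emit:
step_arm:
  plan: "-0.2 -0.1 5 0 65;-0.2 -0.1 10 0 65;-0.2 -0.1 14 0 65;-0.2 -0.1 17 0 65;-0.2 -0.1 18 0 65;-0.2 -0.1 18 0 65;-0.2 -0.1 18 0 65"

```text
time_s: 33.8
eef_pos: [470.1, -160.8, 12.7]
ee_rot: [0.001, 0.707, 0.707, 0.0]
force: [-0.2, 0.1, 0.1]
grip_width: 0.648
```

Emit:
step_arm:
  plan: "0 0 0 0 40;0 0 0 0 40;0 0 0 0 40;0 0 0 0 40;0 0 0 0 40;0 0 0 0 40"
  grip_force: 25

```text
time_s: 34.4
eef_pos: [470.0, -161.2, 13.0]
ee_rot: [0.002, 0.707, 0.707, 0.0]
force: [-0.8, 0.1, 6.4]
grip_width: 0.459
```

Run:
```python
from h import *
to(602.6,-148.6,15,90)
```

```text
t 34.4 tcp [ 470.  -161.2   13. ] yaw 90.0 -> cm 1.26 13.25 -0.20 tw -0.0 F [-0.8  0.1  6.4] g 0.459 q6 -0.57
```

Emit:
step_arm:
  plan: "0 0 -1 0 40;0 0 -3 0 40;0 0 -6 0 40;0 0 -9 0 40;0 2 -10 0 40;0.3 5 -10 0 40;0.6 8 -10 0 40;0.9 11 -10 0 40;1.1 13 -10 0 40;1.1 13.2 -10 0 40"

```text
time_s: 35.4
eef_pos: [602.6, -149.2, 112.1]
ee_rot: [0.001, 0.707, 0.707, 0.0]
force: [-1.1, -0.2, -0.8]
grip_width: 0.46
```

Emit:
step_arm:
  plan: "0 0 0 0 40;0 0 0 0 40;0 0 0 0 40"

```text
time_s: 35.7
eef_pos: [600.5, -149.9, 111.7]
ee_rot: [0.0, 0.707, 0.707, -0.0]
force: [-0.3, -0.6, 0.0]
grip_width: 0.464
```

Run:
```python
from h import *
to(602.6,-148.6,16,90)
im,d,W=look('w13')
m=(d>0)&(W[...,0]>560)&(W[...,0]<640)&(W[...,1]>-190)&(W[...,1]<-110)&(W[...,2]>110)&(W[...,2]<170)&(im.min(-1)>100)
p=W[m]; print(m.sum(),np.percentile(p,[1,50,99],0).round(1))
for v in range(60,480,8):
    m=np.where((im[v].min(-1)>110)&(W[v,:,0]>555)&(W[v,:,0]<645)&(W[v,:,2]<20)&(W[v,:,2]>0))[0]
    if len(m)>60: 
        a=pixz('wrist',m.min()-.5,v,10); b=pixz('wrist',m.max()+.5,v,10); print(v,a.round(1)[:2],b.round(1)[:2])
save(im,'c13.png')
```

```text
t 35.7 tcp [ 600.5 -149.9  111.7] yaw 90.0 -> cm 0.13 0.21 9.57 tw -0.0 F [-0.3 -0.6  0. ] g 0.464 q6 -0.43
t 35.7 tcp [ 600.5 -149.9  111.7] [ 0.      0.7074  0.7068 -0.    ] cam [600. -72. 254.] f 373 axis [-0.   -0.3  -0.95]
11257 [[ 575.  -169.   117.7]
 [ 600.3 -143.2  134.4]
 [ 625.5 -127.3  150.5]]
76 [579.1 -48.5] [628.  -48.5]
84 [561.4 -53. ] [629.4 -53. ]
92 [561.1 -57.5] [632.6 -57.5]
100 [561.5 -62.1] [635.9 -62.1]
108 [561.9 -66.7] [629.9 -66.8]
116 [562.3 -71.5] [630.7 -71.5]
124 [562.6 -76.2] [630.3 -76.3]
132 [563. -81.] [631.1 -81.1]
140 [563.4 -85.9] [631.3 -86. ]
148 [563.8 -90.9] [632.1 -90.9]
156 [564.2 -95.9] [632.3 -95.9]
164 [ 564.6 -101. ] [ 632.5 -101. ]
172 [ 565.1 -106.1] [ 632.7 -106.2]
180 [ 565.5 -111.3] [ 633.6 -111.4]
188 [ 565.9 -116.6] [ 633.8 -116.7]
196 [ 566.3 -122. ] [ 634. -122.]
204 [ 566.8 -127.4] [ 634.9 -127.4]
212 [ 567.2 -132.9] [ 635.1 -132.9]
220 [ 567.7 -138.4] [ 635.4 -138.5]
228 [ 568.1 -144.1] [ 635.6 -144.1]
236 [ 568.6 -149.8] [ 636.5 -149.9]
244 [ 569.  -155.6] [ 636.8 -155.7]
252 [ 569.5 -161.5] [ 637.7 -161.5]
260 [ 570.  -167.5] [ 638.  -167.5]
268 [ 570.5 -173.5] [ 638.9 -173.6]
```

View pics/c13.png

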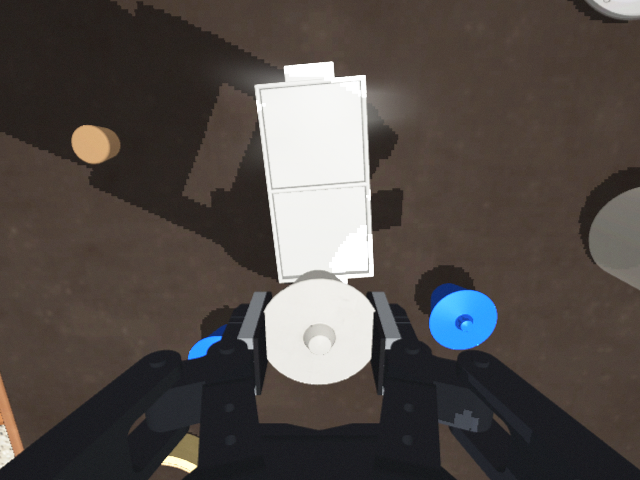

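Image 16 shows the crucible held level above the tray's near pocket. Its centre is at about (600.3, -149) and the pocket middle at (602.4, -149.1), so it shifts +2 mm in x. The viewer limit is now used up, so the rest goes by numbers.

Emit:
step_arm:
  plan: "0 0.2 3 0 40;0 0.2 6 0 40;0 0.2 8 0 40;0 0.2 9 0 40;0 0.2 9.5 0 40;0 0.2 9.5 0 40;0 0.2 9.5 0 40;0 0.2 9.5 0 62;0 0.2 9.5 0 62;0 0.2 9.5 0 62"

```text
time_s: 36.75
eef_pos: [603.2, -149.7, 16.5]
ee_rot: [0.0, 0.707, 0.707, 0.0]
force: [-0.3, -1.1, 0.5]
grip_width: 0.621
```

Emit:
step_arm:
  plan: "0 0 -3 0 62;0 0 -7 0 62;0 0 -12 0 62;0 0 -16 0 50;0 -4 -17 0 45;3 -9 -17 0 45;6 -14.2 -17 0 45;6 -14.2 -17 0 45;6 -14.2 -17 0 45;6 -14.2 -17 0 45"

```text
time_s: 37.75
eef_pos: [461.8, -90.0, 186.8]
ee_rot: [0.001, 0.707, 0.707, 0.0]
force: [0.2, -0.2, 0.3]
grip_width: 0.446
```

Run:
```python
from h import *
to(459.2,-87.7,3,90)
im,d,W=look('w14')
def circ(nm,x,y,R,z0,z1):
    m=(d>0)&(np.hypot(W[...,0]-x,W[...,1]-y)<R)&(W[...,2]>z0)&(W[...,2]<z1)
    p=W[m][:,:2].astype(np.float32); print(nm,len(p),[np.round(q,1) for q in cv2.minEnclosingCircle(p)])
circ('cru',602,-149,30,30,40); circ('small',460,-87,18,13,22);circ('big',602,108,27,25,36)
```

```text
t 37.8 tcp [461.8 -90.  186.8] yaw 90.0 -> cm 0.23 -0.26 18.38 tw -0.0 F [ 0.2 -0.2  0.3] g 0.446 q6 -0.44
t 37.75 tcp [461.8 -90.  186.8] [7.000e-04 7.072e-01 7.070e-01 2.000e-04] cam [461. -12. 329.] f 373 axis [ 0.   -0.31 -0.95]
cru 1261 [array([ 602.4, -148.5]), np.float64(22.9)]
small 580 [array([458.7, -87.7]), np.float64(11.9)]
big 0 [array([0., 0.]), np.float64(0.0)]
```

Emit:
step_arm:
  plan: "0.2 -0.3 5 0 45;0.2 -0.3 10 0 45;0.2 -0.3 14 0 45;0.2 -0.3 17 0 45;0.2 -0.3 18.3 0 45;0.2 -0.3 18.3 0 45;0.2 -0.3 18.3 0 45;0.2 -0.3 18.3 0 45"

```text
time_s: 38.6
eef_pos: [459.0, -88.1, 4.1]
ee_rot: [0.001, 0.707, 0.707, 0.0]
force: [-0.3, -0.9, 0.0]
grip_width: 0.448
```

Emit:
step_arm:
  plan: "0 0 0 0 20;0 0 0 0 20;0 0 0 0 20;0 0 0 0 20;0 0 0 0 20;0 0 0 0 20"
  grip_force: 25

```text
time_s: 39.2
eef_pos: [458.8, -87.9, 4.2]
ee_rot: [0.001, 0.707, 0.707, 0.0]
force: [-1.8, -0.1, 7.4]
grip_width: 0.262
```

Run:
```python
from h import *
to(597.4,-84.3,8,90)
```

```text
t 39.2 tcp [458.8 -87.9   4.2] yaw 90.0 -> cm 0.37 13.86 -0.38 tw -0.0 F [-1.8 -0.1  7.4] g 0.262 q6 -0.44
```

Emit:
step_arm:
  plan: "0 0 -1 0 20;0 0 -3 0 20;0 0 -6 0 20;0 0 -9 0 20;0 2 -10 0 20;0.1 5 -10 0 20;0.2 8 -10 0 20;0.3 11 -10 0 20;0.4 13.5 -10 0 20;0.4 13.9 -10 0 20"

```text
time_s: 40.2
eef_pos: [598.8, -83.5, 103.8]
ee_rot: [0.001, 0.707, 0.707, 0.0]
force: [0.2, -0.2, -0.4]
grip_width: 0.262
```

Emit:
step_arm:
  plan: "0 0 0 0 20;0 0 0 0 20;0 0 0 0 20;0 0 0 0 20"

```text
time_s: 40.6
eef_pos: [596.7, -83.8, 103.6]
ee_rot: [0.0, 0.707, 0.707, -0.0]
force: [-0.2, 0.6, -0.5]
grip_width: 0.263
```

Run:
```python
from h import *
to(597.4,-84.3,8.2,90)
im,d,W=look('w15')
m=(d>0)&(W[...,0]>575)&(W[...,0]<620)&(W[...,1]>-110)&(W[...,1]<-60)&(W[...,2]>95)&(W[...,2]<135)&(im[...,0]>im[...,2]*1.25)&(im[...,0]>90)
p=W[m]; print(m.sum(),np.percentile(p,[1,50,99],0).round(1))
```

```text
t 40.6 tcp [596.7 -83.8 103.6] yaw 90.0 -> cm -0.05 0.07 9.54 tw -0.0 F [-0.2  0.6 -0.5] g 0.263 q6 -0.33
t 40.6 tcp [596.7 -83.8 103.6] [ 0.      0.7073  0.7069 -0.    ] cam [596.  -6. 246.] f 373 axis [ 0.   -0.3  -0.95]
2930 [[585.9 -94.1 102.1]
 [596.5 -80.9 117.1]
 [607.1 -72.3 118.5]]
```

Emit:
step_arm:
  plan: "0 0.1 3 0 20;0 0.1 6 0 20;0 0.1 8 0 20;0 0.1 9 0 20;0 0.1 9.5 0 20;0 0.1 9.5 0 20;0 0.1 9.5 0 20;0 0.1 9.5 0 33;0 0.1 9.5 0 33;0 0.1 9.5 0 33"

```text
time_s: 41.65
eef_pos: [598.3, -83.7, 8.5]
ee_rot: [0.0, 0.707, 0.707, 0.0]
force: [0.5, 0.2, -0.0]
grip_width: 0.331
```

Emit:
step_arm:
  plan: "0 0 -2 0 33;0 0 -6 0 33;0 0 -11 0 40;0 0 -16 0 50;0 0 -20 0 60;4 -8 -25 0 60;9 -13 -30 0 60;14 -18 -30 0 60;17 -18 -30 0 60;17 -18 -30 0 60"

```text
time_s: 42.65
eef_pos: [429.9, 70.2, 303.1]
ee_rot: [0.0, 0.708, 0.707, 0.0]
force: [0.1, 0.8, 0.6]
grip_width: 0.6
```

```bash
cat > chk.py <<'E'
from h import *
import sys
to(0,0,0)
for n in ('wrist','top','scene'):
    if n=='wrist': im,d,W=look(sys.argv[1])
    else: im,d=cams.capture(n); W=cloud(n,d); save(im,n+'f.png')
    for nm,(x,y,R,z0,z1) in dict(pack=(602.4,184.7,42,22,32),drop=(602.3,42.7,26,40,66),dtop=(602.3,42.7,26,66,112),big=(602.3,107.7,28,26,36),cru=(602.4,-149.1,30,30,41),small=(597.4,-84.3,20,17,26),mid=(468,90,25,17,26)).items():
        m=(d>0)&(np.hypot(W[...,0]-x,W[...,1]-y)<R)&(W[...,2]>z0)&(W[...,2]<z1)
        p=W[m][:,:2].astype(np.float32)
        if len(p)>20: print(n,nm,(x,y),len(p),cv2.minEnclosingCircle(p)[0].__repr__() if 0 else [np.round(q,1) for q in cv2.minEnclosingCircle(p)],'ztop',np.percentile(W[m][:,2],95).round(1))
E
python3 chk.py w16
```

```text
t 42.6 tcp [429.9  70.2 303.1] yaw 89.9 -> cm -7.06 -42.99 30.31 tw 0.0 F [0.1 0.8 0.6] g 0.600 q6 -0.11
t 42.65 tcp [429.9  70.2 303.1] [3.000e-04 7.075e-01 7.067e-01 3.000e-04] cam [430. 148. 446.] f 373 axis [ 0.   -0.3  -0.95]
wrist pack (602.4, 184.7) 2577 [array([602.3, 184.1]), np.float64(38.3)] ztop 29.1
wrist drop (602.3, 42.7) 721 [array([601.9,  42.7]), np.float64(18.9)] ztop 64.3
wrist dtop (602.3, 42.7) 561 [array([601.3,  43.5]), np.float64(10.9)] ztop 111.0
wrist big (602.3, 107.7) 924 [array([603.1, 107.6]), np.float64(18.3)] ztop 33.0
wrist cru (602.4, -149.1) 283 [array([ 607.8, -139.6]), np.float64(19.9)] ztop 40.7
wrist small (597.4, -84.3) 261 [array([597.3, -83.3]), np.float64(12.2)] ztop 22.9
wrist mid (468, 90) 520 [array([467.1,  90.7]), np.float64(14.6)] ztop 23.4
top pack (602.4, 184.7) 362 [array([603.9, 185.4]), np.float64(38.3)] ztop 31.6
top drop (602.3, 42.7) 115 [array([603.2,  43.5]), np.float64(18.7)] ztop 64.6
top dtop (602.3, 42.7) 74 [array([602.2,  44.4]), np.float64(13.9)] ztop 110.3
top big (602.3, 107.7) 153 [array([605.2, 108.7]), np.float64(18.1)] ztop 35.5
top cru (602.4, -149.1) 86 [array([ 604.2, -147.1]), np.float64(22.2)] ztop 40.9
top small (597.4, -84.3) 61 [array([599.5, -82.2]), np.float64(11.8)] ztop 25.7
scene pack (602.4, 184.7) 590 [array([601.5, 187.8]), np.float64(38.3)] ztop 28.8
scene drop (602.3, 42.7) 284 [array([601.3,  47.2]), np.float64(19.0)] ztop 63.9
scene dtop (602.3, 42.7) 221 [array([599.5,  47.1]), np.float64(11.7)] ztop 109.3
scene big (602.3, 107.7) 213 [array([603.5, 109.8]), np.float64(20.9)] ztop 32.8
scene cru (602.4, -149.1) 173 [array([ 601.1, -146.9]), np.float64(24.9)] ztop 40.4
scene small (597.4, -84.3) 61 [array([598.1, -78.9]), np.float64(12.4)] ztop 22.5
scene mid (468, 90) 172 [array([467.3,  93.7]), np.float64(15.3)] ztop 23.1
```

All pieces are within about 1 mm of their pocket middles, with the right top heights. I'll confirm the bar is still up, then hand in.

Run:
```python
from h import *
im,d=cams.capture('scene'); W=cloud('scene',d)
m=(d>0)&(np.hypot(W[...,0]-515,W[...,1]-324)<40)&(W[...,2]>140)&(W[...,2]<185); print('bar',m.sum(),np.median(W[m],0).round() if m.any() else '')
print(workorder.finish_job(), readout.sense()['time_s'])
```

```text
bar 288 [510. 332. 160.]
the job is handed in; nothing more can be done
the job is handed in; nothing more can be done
```

Both kits are made up and the job is handed in. The last timed state before hand-in was 42.65 s of the 144 s allowed. I swung the hold-down bar up to about 1.6 rad, slid the pack about 48 mm out along the rails, and then set the five things in their pockets in the order you listed.

| Thing | Pocket | Measured centre in wrist view (x, y, mm) | Pocket middle (x, y, mm) |
|---|---|---|---|
| Battery pack | long tray, long pocket, lengthwise | 602.3, 184.1 | 602.4, 184.7 |
| Dropper bottle | long tray, end pocket | 601.9, 42.7 | 602.3, 42.7 |
| Biggest stopper | long tray, middle pocket | 603.1, 107.6 | 602.3, 107.7 |
| Lidded crucible | short tray, -y pocket | 602.4, -148.5 | 602.4, -149.1 |
| Smallest stopper | short tray, +y pocket | 597.3, -83.3 | 597.4, -84.3 |

- **Heights:** the tops fit things standing upright on the pocket floors.
- **Bar and middle stopper:** the bar was still up at the last look, with its handle near z = 160 mm. The middle stopper is where it stood.
- **Disagreements:** the top and scene cameras put things up to about 3 and 5 mm off these figures. I took most of that as calibration and one-sided views.
- **Crucible:** it was only partly in view in the final wrist picture, which gave a false centre. The figure above is from the clear wrist view just after placing.
- **Not viewed:** I reached the 16-picture limit before the end, so the last steps and final checks were by depth measurement only.
- **Regrip:** my first grip on the dropper read too narrow, so I reopened, went 5 mm lower and gripped it again.

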